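# Set out the bead maker's kit for the person opposite

## Robot

A 6-joint arm with a two-finger parallel gripper is mounted at the origin on a cart in front of the work surface, level with it; the furniture and walls round the work are solid. World frame = base frame: x ahead of the robot, y to its left, z up, the work surface at z = 0. Lengths are in mm, angles in rad, forces in N, time in s.
With the tool pointing down it reaches from about 350 to 925 mm from the base axis. Payload 6.4 kg.
Tool frame: the origin (TCP) lies on the mounting face of the last link; the fingertips stand 173 mm ahead of it and the grasp point (between the pads) lies 155 mm ahead of it; z points along the fingers, y is the line along which they close (so a half turn about z gives the same grasp; the last joint's range is limited). The gripper opens to 85 mm and grips with 20 to 120 N. Pads are 22 mm wide; open, the fingers measure 114 mm over their backs; the gripper's body (76 mm by 85 mm) begins 54 mm behind the grasp point. The pads swing forward as they close: fully open they stand 13 mm farther back than shut.
Start: joints at [0.971, 0.245, 1.558, -0, 1.339, -0.174], TCP at [268.481, 591.974, 404.69] pointing down, gripper open.
Joint ranges: [-3.13, 3.13], [-1.02, 2.26], [0.13, 2.54], [-0.95, 4.09], [0.21, 2.88], [-2.74, 2.74]. Speed limits (rad/s): [2.57, 2.57, 3.14, 3.14, 3.14, 3.14].

## Interface

Orientations are given as a rotation vector (axis times angle).
In Python, from bench import arm gives the robot as it stands. Calls block until the motion is done:
- arm.reach(position, orientation): joint-space move of the TCP to a pose.
- arm.servo_line(position, ori=None, speed=150, max_force=None): straight line of the TCP; ori=None keeps the orientation; speed is the mean speed in mm/s. With max_force (N) it stops when the force on the tool has changed by that much, and returns True; else False.
- arm.move_joints(angles): joint-space move.
- arm.move_gripper(opening, grip_force=None): opening from 0.0 (shut) to 1.0 (fully open); grip_force is the grip in N (None keeps the last); returns when the fingers have stopped.
- arm.dwell(seconds).
- arm.ik(position, orientation): joint angles nearest the present ones, or None.
- arm.get_image(name): name is "scene" or "top"; returns the picture (400x640x3 uint8, red, green, blue); there is no depth.
- arm.get_calibration(name): a dict with "fx", "fy", "cx", "cy" (pixels), "k1" (the pictures are not rectified: a ray, as slopes to the right and down, at radius r is drawn at 1 + k1 r^2 times it, then the intrinsics apply), "world_from_camera" (4x4, takes a point from camera to world coordinates). Camera axes: x right, y down, z forward; pixel columns grow to the right and rows downward; lengths in mm; the calibration is good to about 2 mm. A picture is of the moment at which its call begins. get_calibration takes no time and is no camera call.
A pose or a line that the arm cannot do raises arm.PlanningError and nothing moves.
- arm.finish_job(): hands the job in; it is judged then, once.
Trained networks look in the newest picture that a camera, given by its name, has taken for a name from the list of things; names that differ only in an ending like _2 or _b are one class to them, and where a whole thing is asked for, a point or a joint stands for the part that bears it (a point fixed in the world has none). Each returns a list of dicts, best first, with "conf" (0 to 1); they miss things now and then, are a little off and sometimes report something else, mostly with a low value. They report only what shows in the picture. A call takes as long as a camera call. They do not tell look-alikes from the thing itself.
- arm.find_in(camera, thing): "extent" ([left, top, width, height] in pixels, round what is visible of it).
Readings, each from a call of its own:
- arm.current_t(): time.
- arm.current_qpos(): joint angles.
- arm.current_joint_vel(): joint speeds.
- arm.current_joint_efforts(): joint torques, N m.
- arm.current_eef_pos(): TCP position.
- arm.current_tcp_rot(): TCP orientation.
- arm.current_wrist_force(): force on the tool from outside, world axes, zero at the start.
- arm.current_moment(): the same for the moment, N m.
- arm.current_finger_gap(): opening from 0.0 (shut) to 1.0 (fully open).
- arm.current_gripper_force(): force on a finger pad.
Only numpy, scipy, OpenCV 4.12 (cv2) and the standard library are available. Lean on these libraries where they do the work, as an engineer would, in place of code of your own. Each camera call takes 0.05 s, during which the arm holds its last target. There are 200 camera calls.

## Task

Move the four things that stand in the wooden rack over to the empty steel rack, one to a bay, in reverse order, so that the person working across the table sees the row as you see it now: what stood at the left end, as seen from the robot, goes into the right-end bay, the second from the left into the second from the right, and so on. Set each down upright on the floor of its bay, about in the middle, and leave the timer and the tweezers alone.

Things in the scene. Friction and masses are not known exactly. Their poses are not given: they have to be found in the camera images.
- jar_mid (a point): Small round jar of glass frit with a white screw lid, 50 mm diameter, 49 mm tall, upright, 0.11 kg; the point is its centre, 24.5 mm above its foot.
- block_mid (a point): Dark graphite block, 52 mm (its x) by 60 mm (its y) by 24 mm tall; the point is its centre, 12 mm above its foot. At the start its 60 mm side lies roughly along the rack's depth and its 52 mm side along the row.
- scorer_mid (a point): White upright rod scorer, a block with a foot 31 mm (its x) by 32 mm (its y), 70 mm tall; the point is its centre, 35 mm above its foot. Its x sides (30 mm apart, parallel up to 65 mm height) face roughly front and back at the start; its y sides lean in towards the top (22 mm apart at 58 mm height).
- cap_mid (a point): Small red rubber cap, a round, slightly tapering plug 33 mm diameter, 30 mm tall, standing on its wide end; the point is its centre, 15 mm above its foot.
- wood_rack: The wooden rack where the four things stand at the start, one to a bay: fixed, 325 mm along its y (the row), 80 mm deep along x; origin on the table under its centre, +y to the robot's left, +x away from the robot. Bay centres at y = +117, +39, -39, -117 mm; bay floors 8 mm above the table; end cheeks 22 mm high.
- bay_jar: The bay block of the wooden rack in which the frit jar stands at the start: fixed, looks like the other three, 78 mm along y, 80 mm deep along x; origin at the centre of its underside (3 mm above the table), its floor 5 mm higher, side walls 8 mm above the floor, open at front and back; +y is its left side.
- bay_block: The bay block of the wooden rack in which the graphite block stands at the start: fixed, looks like the other three, 78 mm along y, 80 mm deep along x; origin at the centre of its underside (3 mm above the table), its floor 5 mm higher, side walls 8 mm above the floor, open at front and back; +y is its left side.
- bay_scorer: The bay block of the wooden rack in which the rod scorer stands at the start: fixed, looks like the other three, 78 mm along y, 80 mm deep along x; origin at the centre of its underside (3 mm above the table), its floor 5 mm higher, side walls 8 mm above the floor, open at front and back; +y is its left side.
- bay_cap: The bay block of the wooden rack in which the red cap stands at the start: fixed, looks like the other three, 78 mm along y, 80 mm deep along x; origin at the centre of its underside (3 mm above the table), its floor 5 mm higher, side walls 8 mm above the floor, open at front and back; +y is its left side.
- metal_rack: The bare dark steel rack, empty at the start: fixed, 317 mm along its y (the row), 80 mm deep along x; origin on the table under its centre, +y to the robot's left, +x away from the robot. Bay centres at x = 0, y = +117, +39, -39, -117 mm; bay floors 8 mm above the table; dividers 5 mm thick, 8 mm above the floor (73 mm clear between them), open at front and back; a carrying bow stands on each end wall, 29 mm above the table at its top.
- timer_mid (a point): Bystander: white kitchen timer standing on the table, 42 x 64 mm, 66 mm tall; the point is its centre.
- tweezers_mid (a point): Bystander: steel tweezers lying on a thin grey plate on the table, 172 mm long, 22 mm wide, 9 mm high; the point is their centre.
Mind the look-alikes: they are no part of the job. Leave any green or red look-alike of the part that bears jar_mid alone.

How it is judged (in metres and radians):
At the end, for the whole second after the job is handed in: Each thing stands in the steel rack in the bay that mirrors its starting bay (left end to right end and so on), its centre within 16 mm of the bay's centre along the row and 18 mm across it, on the bay's floor (height within 4 mm), upright within 0.12 rad, released and at rest (((y of bay_jar in the frame of wood_rack between 0.097 and 0.137 m and y of jar_mid in the frame of metal_rack between -0.133 and -0.101 m) or (y of bay_jar in the frame of wood_rack between 0.019 and 0.059 m and y of jar_mid in the frame of metal_rack between -0.055 and -0.023 m) or (y of bay_jar in the frame of wood_rack between -0.059 and -0.019 m and y of jar_mid in the frame of metal_rack between 0.023 and 0.055 m) or (y of bay_jar in the frame of wood_rack between -0.137 and -0.097 m and y of jar_mid in the frame of metal_rack between 0.101 and 0.133 m)) and x of jar_mid in the frame of metal_rack between -0.018 and 0.018 m and z of jar_mid in the frame of metal_rack between 0.0285 and 0.0365 m and angle between each of jar_mid, block_mid, scorer_mid, cap_mid's own z axis and vertical below 0.12 rad and linear speed of each of jar, block, scorer, cap below 0.02 m/s and ((y of bay_block in the frame of wood_rack between 0.097 and 0.137 m and y of block_mid in the frame of metal_rack between -0.133 and -0.101 m) or (y of bay_block in the frame of wood_rack between 0.019 and 0.059 m and y of block_mid in the frame of metal_rack between -0.055 and -0.023 m) or (y of bay_block in the frame of wood_rack between -0.059 and -0.019 m and y of block_mid in the frame of metal_rack between 0.023 and 0.055 m) or (y of bay_block in the frame of wood_rack between -0.137 and -0.097 m and y of block_mid in the frame of metal_rack between 0.101 and 0.133 m)) and x of block_mid in the frame of metal_rack between -0.018 and 0.018 m and z of block_mid in the frame of metal_rack between 0.016 and 0.024 m and ((y of bay_scorer in the frame of wood_rack between 0.097 and 0.137 m and y of scorer_mid in the frame of metal_rack between -0.133 and -0.101 m) or (y of bay_scorer in the frame of wood_rack between 0.019 and 0.059 m and y of scorer_mid in the frame of metal_rack between -0.055 and -0.023 m) or (y of bay_scorer in the frame of wood_rack between -0.059 and -0.019 m and y of scorer_mid in the frame of metal_rack between 0.023 and 0.055 m) or (y of bay_scorer in the frame of wood_rack between -0.137 and -0.097 m and y of scorer_mid in the frame of metal_rack between 0.101 and 0.133 m)) and x of scorer_mid in the frame of metal_rack between -0.018 and 0.018 m and z of scorer_mid in the frame of metal_rack between 0.039 and 0.047 m and ((y of bay_cap in the frame of wood_rack between 0.097 and 0.137 m and y of cap_mid in the frame of metal_rack between -0.133 and -0.101 m) or (y of bay_cap in the frame of wood_rack between 0.019 and 0.059 m and y of cap_mid in the frame of metal_rack between -0.055 and -0.023 m) or (y of bay_cap in the frame of wood_rack between -0.059 and -0.019 m and y of cap_mid in the frame of metal_rack between 0.023 and 0.055 m) or (y of bay_cap in the frame of wood_rack between -0.137 and -0.097 m and y of cap_mid in the frame of metal_rack between 0.101 and 0.133 m)) and x of cap_mid in the frame of metal_rack between -0.018 and 0.018 m and z of cap_mid in the frame of metal_rack between 0.019 and 0.027 m); the robot touches nothing.
It fails at once if the timer is pushed out of place (more than 20 mm) (distance of timer_mid from where it was at the start of the episode above 0.02 m).
It fails at once if the tweezers are pushed out of place (more than 20 mm) (distance of tweezers_mid from where it was at the start of the episode above 0.02 m).
It also fails if it takes over 96 s, if anything falls off the work surface, if the arm or the gripper's body presses on something with over 40 N, if the wrist force passes 120 N, or if a joint passes its speed limit or range.

## Working session

There is one attempt and no reset: what is moved stays moved. The work goes in short steps, each a Python script; the robot and the scene stay as the last script left them, time stands still between calls to the robot, and variables do not carry over. Pictures are saved under pics/ and viewed, at most 14 in all, crops included, and the job is handed in when it is done.

```bash
mkdir -p pics
python3 - <<'E'
from bench import arm
import cv2,numpy as np
for n in("scene","top"):
    im=arm.get_image(n); cv2.imwrite(f"pics/{n}0.png",im[:,:,::-1])
    c=arm.get_calibration(n); print(n,{k:(np.round(v,3).tolist()) for k,v in c.items()})
    for t in ["jar_mid","block_mid","scorer_mid","cap_mid","wood_rack","metal_rack","timer_mid","tweezers_mid","bay_jar"]:
        print(t,[(np.round(d["extent"]).tolist(),round(d["conf"],2)) for d in arm.find_in(n,t)][:4])
print(arm.current_tcp_rot(),arm.current_t())
E
```

```text
scene {'fx': 490.386, 'fy': 490.386, 'cx': 310.971, 'cy': 198.277, 'k1': -0.044, 'world_from_camera': [[0.636, -0.368, 0.678, -268.479], [-0.771, -0.322, 0.549, -499.326], [0.017, -0.872, -0.488, 649.539], [0.0, 0.0, 0.0, 1.0]]}
jar_mid [([187.0, 180.0, 21.0, 24.0], 0.8), ([217.0, 194.0, 23.0, 27.0], 0.79), ([285.0, 162.0, 16.0, 26.0], 0.76)]
block_mid [([279.0, 236.0, 35.0, 28.0], 0.62)]
scorer_mid [([267.0, 214.0, 14.0, 31.0], 0.87)]
cap_mid [([240.0, 215.0, 16.0, 11.0], 0.48)]
wood_rack [([318.0, 179.0, 18.0, 4.0], 0.74), ([214.0, 206.0, 110.0, 67.0], 0.71)]
metal_rack [([230.0, 174.0, 106.0, 54.0], 0.81)]
timer_mid [([346.0, 258.0, 31.0, 32.0], 0.72), ([272.0, 248.0, 45.0, 21.0], 0.5)]
tweezers_mid [([304.0, 168.0, 33.0, 19.0], 0.53)]
bay_jar [([214.0, 208.0, 30.0, 22.0], 0.57)]
top {'fx': 399.234, 'fy': 399.234, 'cx': 314.028, 'cy': 201.203, 'k1': 0.005, 'world_from_camera': [[-0.001, -0.996, 0.089, 499.743], [-1.0, 0.001, 0.002, 164.127], [-0.002, -0.089, -0.996, 1073.215], [0.0, 0.0, 0.0, 1.0]]}
jar_mid [([186.0, 256.0, 28.0, 21.0], 0.7), ([242.0, 258.0, 23.0, 22.0], 0.57), ([244.0, 162.0, 22.0, 20.0], 0.53)]
block_mid [([332.0, 260.0, 24.0, 28.0], 0.96)]
scorer_mid [([312.0, 262.0, 10.0, 16.0], 0.71)]
cap_mid [([281.0, 262.0, 12.0, 14.0], 0.46)]
wood_rack [([238.0, 258.0, 125.0, 23.0], 0.7)]
metal_rack [([212.0, 191.0, 120.0, 43.0], 0.8)]
timer_mid [([300.0, 256.0, 29.0, 34.0], 0.75), ([400.0, 261.0, 26.0, 18.0], 0.7)]
tweezers_mid [([245.0, 262.0, 21.0, 18.0], 0.24), ([279.0, 264.0, 14.0, 14.0], 0.21)]
bay_jar [([238.0, 251.0, 33.0, 37.0], 0.73)]
[-6.63879335e-01 -3.07060448e+00 -1.96085391e-05] 1.0
```

Run:
```python
import cv2
a=cv2.imread("pics/top0.png"); cv2.imwrite("pics/top0c.png",cv2.resize(a[140:320,160:440],None,fx=2.85,fy=2.85,interpolation=cv2.INTER_CUBIC))
a=cv2.imread("pics/scene0.png"); cv2.imwrite("pics/scene0c.png",cv2.resize(a[130:310,160:400],None,fx=3.3,fy=3.3,interpolation=cv2.INTER_CUBIC))
```

```text
(no output)
```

View pics/top0c.png

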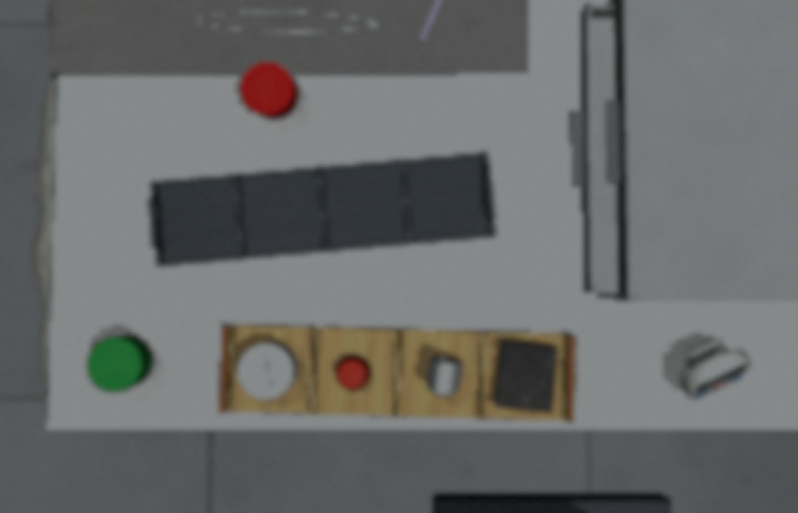

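View pics/scene0c.png

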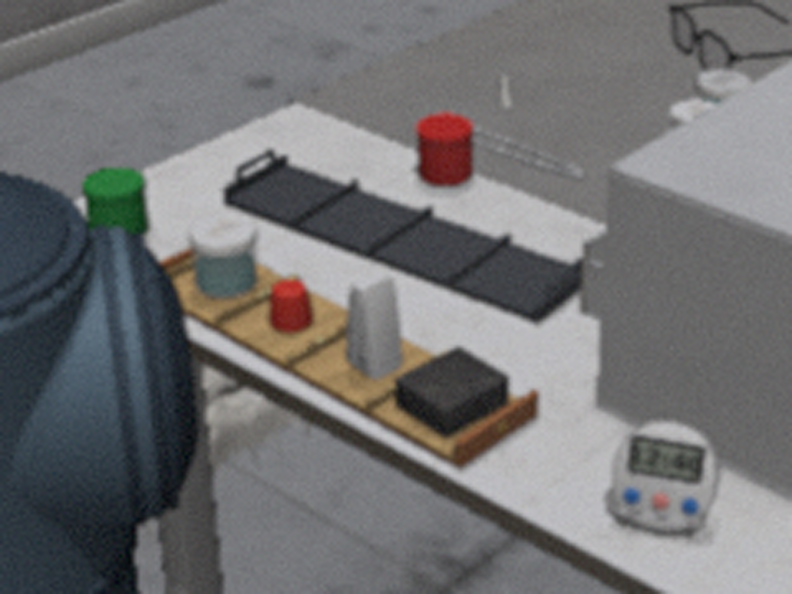

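The top view shows the wooden row, left to right: jar (crop 266,370), cap (352,372), scorer (442,373), block (526,375). The steel rack has corners at crop (152,182), (487,153), (494,236) and (158,265). The oven-like box stands right of the steel rack, with its face at crop x≈570–585. The red and green jars are look-alikes, and the timer is at the far right.

Next I'll turn these pixels into world positions and check them against the given sizes.

```bash
cat > h.py <<'E'
import numpy as np,cv2
from bench import arm
def ray(n,u,v):
    c=arm.get_calibration(n); K=np.array([[c["fx"],0,c["cx"]],[0,c["fy"],c["cy"]],[0,0,1]])
    x,y=cv2.undistortPoints(np.array([[[u,v]]],float),K,np.array([c["k1"],0,0,0,0]))[0,0]
    T=np.array(c["world_from_camera"]); return T[:3,3],T[:3,:3]@[x,y,1]
def atz(n,u,v,z):
    o,d=ray(n,u,v); return (o+d*(z-o[2])/d[2])
def tri(p,q):  # top pixel, scene pixel
    (a,d),(b,e)=ray("top",*p),ray("scene",*q); s=np.linalg.lstsq(np.c_[d,-e],b-a,rcond=None)[0]
    P,Q=a+d*s[0],b+e*s[1]; return (P+Q)/2,np.linalg.norm(P-Q)
def tc(x,y): return 160+(x+.5)/2.85-.5,140+(y+.5)/2.85-.5
def sc(x,y): return 160+(x+.5)/3.3-.5,130+(y+.5)/3.3-.5
def rot(yaw): # tool down, closing line at yaw
    f=np.pi/4+yaw/2; return np.pi*np.array([np.cos(f),np.sin(f),0])
E
python3 - <<'E'
from h import *
np.set_printoptions(precision=1,suppress=True)
M=np.array([atz("top",*tc(*p),z)[:2] for p,z in [((152,182),12),((487,153),12),((494,236),12),((158,265),12)]])
print("steel",M,M.mean(0),"len",np.linalg.norm(M[0]-M[1]),"dep",np.linalg.norm(M[1]-M[2]))
d=M[0]+M[3]-M[1]-M[2]; print("yaw",np.arctan2(-d[0],d[1]))
W=np.array([atz("top",*tc(*p),z)[:2] for p,z in [((222,324),22),((574,333),22),((572,420),22),((220,411),22)]])
print("wood",W,W.mean(0),"len",np.linalg.norm(W[0]-W[1]),"dep",np.linalg.norm(W[1]-W[2]))
d=W[0]+W[3]-W[1]-W[2]; print("yaw",np.arctan2(-d[0],d[1]))
for n,p,z in [("jar",(266,370),57),("cap",(352,372),38),("scorer foot/top",(445,376),76),("block",(526,375),32)]: print(n,atz("top",*tc(*p),z))
B=[atz("top",*tc(*p),32)[:2] for p in [(498,338),(558,345),(553,410),(492,405)]]; print("block corners",np.array(B))
print("box foot",atz("top",*tc(585,290),0),atz("top",*tc(585,10),0))
print("box top corner",tri(tc(625,298),sc(612,170)))
print("red",atz("top",*tc(268,89),50),"timer",atz("top",*tc(705,365),60))
E
```

```text
steel [[589.  435.4]
 [615.8 121.7]
 [538.  115.5]
 [511.5 428.1]] [563.6 275.2] len 314.84562116580474 dep 78.04251967035908
yaw 0.08505046799616922
wood [[457.4 365.8]
 [448.8  43.2]
 [370.4  46. ]
 [378.8 366.4]] [413.8 205.3] len 322.7180487687343 dep 78.50398490503744
yaw -0.026404232547141967
jar [418.4 319.6  57. ]
cap [415.  245.1  38. ]
scorer foot/top [414.6 161.6  76. ]
block [411.7  88.2  32. ]
block corners [[444.9 113.3]
 [438.5  59. ]
 [380.5  64.1]
 [385.  119.1]]
box foot [487.7  29.9   0. ] [755.   26.5   0. ]
box top corner (array([484.3,  20.6, 181.4]), np.float64(2.351115518867927))
red [670.5 322.   50. ] timer [422.6 -67.3  60. ]
```

The sizes agree with what's given: steel rack 315×78, wood rack 323×78.5. I'll move the block first.

```bash
cat >> h.py <<'E'
MC,MY=np.array([563.6,275.2]),0.085
def bay(y): return MC+y*np.array([-np.sin(MY),np.cos(MY)])
def look(name):
    im=arm.get_image("top"); cv2.imwrite(f"pics/{name}.png",cv2.resize(im[140:320,160:440,::-1],None,fx=2.85,fy=2.85,interpolation=cv2.INTER_CUBIC))
def pick(p,yaw,z,force=40):
    arm.move_gripper(1.0); arm.reach([*p,z+130],rot(yaw))
    print("down",arm.servo_line([*p,z],max_force=15))
    arm.move_gripper(0.0,force); print("gap",arm.current_finger_gap()*85,"F",arm.current_gripper_force())
    arm.servo_line([*p,z+130],speed=200); print("lifted gap",arm.current_finger_gap()*85)
def place(p,z,yaw=MY):
    arm.reach([*p,z+130],rot(yaw)); print("down",arm.servo_line([*p,z+1],max_force=15),arm.current_eef_pos())
    arm.move_gripper(1.0); arm.servo_line([*p,z+130],speed=200); print("t",arm.current_t())
E
python3 - <<'E'
from h import *
print("scorer foot",atz("scene",*sc(375,362),8),"cap foot",atz("scene",*sc(291,322),8))
print([arm.ik([*bay(y),190],rot(MY)) is not None for y in(117,39,-39,-117)])
pick((412,88.5),-.09,182)
arm.get_image("top");look("a1")
E
```

```text
scorer foot [413.84889414 163.38299616   8.        ] cap foot [411.52449111 245.55765602   8.        ]
[True, True, True, True]
down False
gap 58.610982885717405 F 43.723406195640564
lifted gap 59.021432947004655
```

Run:
```python
from h import *
place(bay(117),182)
pick((414,163),-.026,195)
place(bay(39),195)
arm.reach([350,480,400],rot(0))
look("a2")
```

```text
down True [552.67324201 390.74144088 182.7986197 ]
t 8.7083
down False
gap 29.592643381467795 F 39.869622588157654
lifted gap 29.73978731754406
down True [559.14201326 313.11682205 195.44408206]
t 15.425
```

View pics/a2.png

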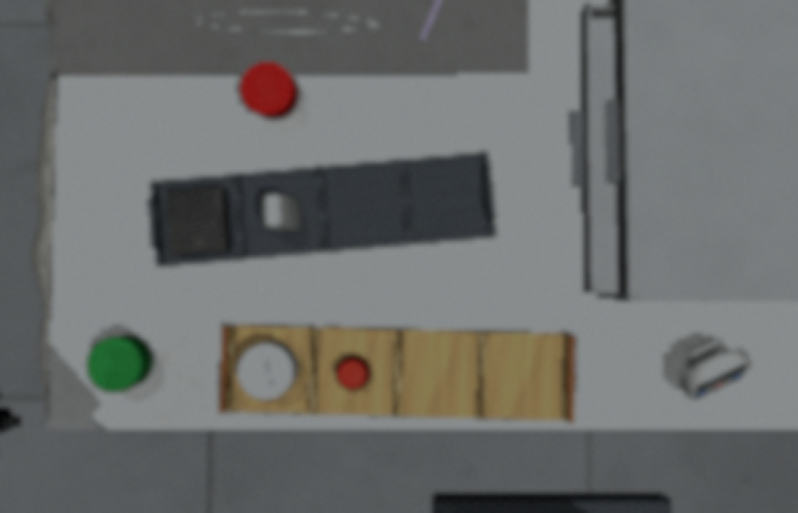

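The block (crop 195,218) and the scorer (281,210) stand centred in their steel bays, and the jar and cap haven't moved. I'll take the cap and jar next.

Run:
```python
from h import *
pick((413.5,245.3),-.026,185,30)
place(bay(-39),185)
pick((418,320),-.026,185)
place(bay(-117),185)
arm.reach([350,480,400],rot(0))
look("a3")
im=arm.get_image("scene"); cv2.imwrite("pics/s3.png",cv2.resize(im[130:310,160:400,::-1],None,fx=3.3,fy=3.3,interpolation=cv2.INTER_CUBIC))
```

```text
down False
gap 29.654930607179665 F 29.43781444831984
lifted gap 29.612446788436397
down True [565.26125836 236.35901556 185.61300161]
t 23.0583
down False
gap 48.38675388009177 F 40.86591012775898
lifted gap 48.62505899487296
down True [571.88167923 159.20471321 185.60835608]
t 29.25
```

View pics/a3.png

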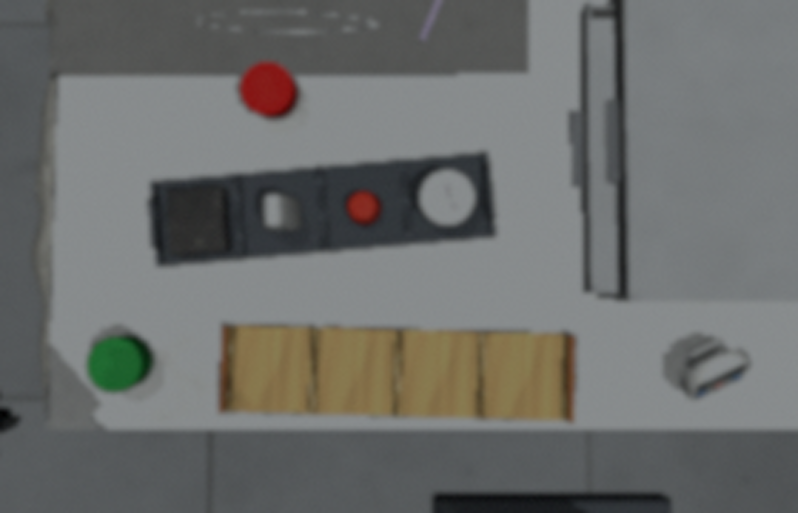

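View pics/s3.png

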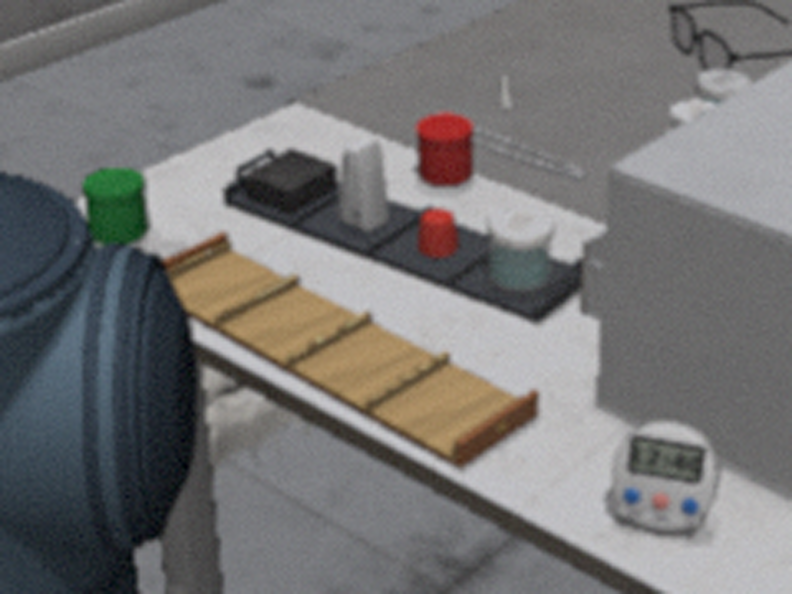

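All four stand upright in mirrored order: block (195,218), scorer (281,210), cap (363,207) and jar (447,197) in the top crop. Each looks centred in its bay, and the timer and tweezers haven't moved. I'll hand the job in.

```bash
python3 -c "
from bench import arm
print(arm.finish_job())"
```

```text
the job is handed in; nothing more can be done
None
```

The block, scorer, cap and jar now stand upright in the steel rack, left to right, mirroring their wooden-rack order; the timer and tweezers were left alone, and the job is handed in (no verdict came back).

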